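# Present the tasting dish to the customer side

### The job

Pick up the tasting dish from its cork block by its arched handle, bring it over the middle of the dark slate, and turn it a quarter turn so that its blue tab points squarely at the brass rail (not the black one). Keep the dish level and the red ball inside the blue ring painted in the dish all the while, do not touch the ball, and leave the jar, the bread roll and the tumbler alone. Finish still holding the dish up, level and still, about 10 cm above the slate: do not put it down or let go.

Things in the scene. Friction and masses are not known exactly. Their poses are not given: they have to be found in the camera images.
- dish: White round dished plate, 150 mm across, rim 24 mm high, about 0.35 kg, loose, level on the cork block. Origin: centre of its underside, 15 mm above the counter at the start; z up, x towards its blue front tab. A brass arch of 8 mm bar spans it from side to side (along its y) and carries a wooden grip bar over the centre. The tab starts pointing away from the robot, within 0.1 rad of the slate's x
- dish_grip (a point): Centre of the dish's wooden grip bar, 95 mm straight above the dish's origin; the bar is 56 mm long along the dish's y, 14 mm thick along its x (squeeze it there), 18 mm high, free above and on both sides. Axes as the dish's. 48 mm lie between the bar's underside and the top of the ball
- dish_tab (a point): Tip of the dish's blue front tab (30 mm wide, sticking out beyond the rim), 99 mm from the dish's centre along its x, 20 mm above its underside
- ball_center (a point): Centre of the red praline ball, 32 mm in diameter, 25 g, loose in the middle of the dish, below the grip bar. It rolls if the dish is tilted or jerked: the dish's inside is a shallow cone sloping 9 degrees down to a flat spot of 6 mm radius, 6 mm above its underside; a thin blue ring of 30 mm radius is painted round it
- slate: Dark square slate slab, 200 mm by 200 mm, 10 mm thick, fixed on the counter. Origin: centre of its underside, on the counter; z up, its y runs towards the rails (one rail on its +y side, the other on its -y side), x roughly away from the robot
- brass_rail_mid (a point): Middle of the bar of the brass rail: a fixed bar 196 mm long and 16 mm thick, parallel to the slate's x, its axis 50 mm above the counter, on two posts, 150 mm to one side of the slate's middle. It marks the customer's side; it may be on either side
- black_rail_mid (a point): Middle of the bar of the black rail: same shape and size as the brass rail, in black, on the other side of the slate
- cork_block: Square cork block on which the dish stands at the start, 100 mm by 100 mm, 15 mm high, fixed. Origin: centre of its underside
- jam_jar: Bystander: jam jar with red cap, 60 mm in diameter, 85 mm high, loose. Origin: centre of its underside
- roll: Bystander: bread roll, 150 mm long, 68 mm wide, about 62 mm high, loose. Origin: centre of its underside; its length runs along its y
- tumbler: Bystander: blue tumbler standing upright, 66 mm in diameter, 85 mm high, loose. Origin: centre of its underside
Mind the look-alikes: they are no part of the job. Of the things that look like the part that bears brass_rail_mid, the larger one is meant. There is more than one size of the dish; the one meant has the size given above.

How it is judged:
By the outcome, as a careful person would: the job done as asked, in the order asked, and still so for the second after the job is handed in, while the arm keeps its last pose, push and grip.
It also fails if it takes over 48 s, if anything falls off the work surface, if the arm or the gripper's body presses on something with over 40 N, if the wrist force passes 120 N, or if a joint passes its speed limit or range.

### The arm

A 6-joint arm with a two-finger parallel gripper is mounted at the origin on the work surface. World frame = base frame: x ahead of the robot, y to its left, z up, the work surface at z = 0. Lengths are in m, angles in rad, forces in N, time in s.
With the tool pointing down it reaches from about 0.325 to 0.9 m from the base axis. Payload 6.1 kg.
Tool frame: the origin (TCP) lies midway between the tips of the shut fingers; the grasp point (between the pads) lies 19 mm behind it (env.pinch_z is the distance from the TCP to the grasp point, in m); z points along the fingers, y is the line along which they close (so a half turn about z gives the same grasp; the last joint's range is limited). The gripper opens to 87 mm and grips with 3 to 60 N. Pads are 19 mm wide; open, the fingers measure 117 mm over their backs; the gripper's body (75 mm by 190 mm) begins 51 mm behind the grasp point.
Start: joints at [1.11, 0.22, 1.526, -0, 1.395, -0.126], TCP at [0.205, 0.59, 0.223] pointing down, gripper open.
Joint ranges: [-2.98, 2.98], [-0.91, 2.08], [0.09, 2.57], [-1.24, 4.39], [0.2, 2.65], [-2.68, 2.68]. Speed limits (rad/s): [2.57, 2.57, 3.01, 3.14, 3.14, 3.14].

### API

Orientations are given as a 3x3 rotation matrix whose columns are the frame's x, y, z axes.
In Python, from cell import env, read_camera, find_in gives the robot as it stands.
- The arm moves only by the shell command python3 -m jog 'ROWS' [FORCE]. ROWS is JSON, one flat list of numbers, 7 for each row, row after row: the gripper's target within -1 to 1 (shut at 1, half-way at 0, fully open at -1), then the shift along the world's x, y, z in cm, then the turn, a rotation vector about the world's x, y, z in degrees. In form: [hand, x, y, z, wx, wy, wz, hand, x, y, z, wx, wy, wz, ...]. A call has 1 to 20 rows; each row is the pose to reach, as a shift and turn from the pose commanded when the call began; what a row does not reach only later rows make up. A row lasts 1/12 s, in which the tool goes at most 41.7 mm and 7.16 degrees, less where a joint would pass 70% of its speed; a pose out of reach is approached as far as the arm can. A call with a gripper value outside its range is refused whole. The fingers move at their own pace and stop on an object; FORCE is the grip in N (left out, the last holds). Time passes only in rows, so rows that repeat a pose let the fingers close. It gives the time, the measured TCP pose, the force, the opening and the grip force at its end, in the units of the state.
- env.read_state(): the state, without advancing time (a new reading comes with each control period).
- read_camera(name): name is "scene" or "top" or "wrist"; returns a dict with "pixels" (480x640x3 uint8, blue, green, red), "vertical_fov" (degrees; the focal length in pixels is half the picture's height over the tangent of half this angle, whatever the lens; pixels are square), "cx", "cy" (the principal point, pixels), "rvec" (rotation vector, rad) and "tvec" (3), from world to camera coordinates, as OpenCV has them; the wrist camera has in their place "tool_from_camera" (4x4, takes a point from camera to tool coordinates, whose origin is the TCP and whose axes are the flange's). Camera axes: x right, y down, z forward; pixel columns grow to the right and rows downward; lengths in m; the calibration is good to about 2 mm. The wrist camera is an equidistant fisheye: a pixel r from the principal point sees the ray r / f radians off the axis. A picture is of the moment at which its call begins: read the wrist's pose just before it. There is no depth.
- env.close_job(): hands the job in; it is judged then, once.
Trained networks look in a picture, given as the dict that the camera call returned (one of the last four; its "shot" number tells which), for a name from the list of things; names that differ only in an ending like _2 or _b are one class to them, and where a whole thing is asked for, a point or a joint stands for the part that bears it (a point fixed in the world has none). Each returns a list of dicts, best first, with "p" (0 to 1); they miss things now and then, are a little off and sometimes report something else, mostly with a low value. They report only what shows in the picture. A call takes as long as a camera call. They do not tell look-alikes from the thing itself.
- find_in(picture, thing): "centre" ([x, y, z] in m, in the coordinates of the camera as it stood for that picture, good to about 4 mm: the middle of the surface that is visible of it).
The state is a dict: "t": time; "qpos": joint angles; "qvel": joint speeds; "joint_efforts": joint torques, N m; "tcp_pos": TCP position; "tcp_rot": TCP orientation; "force": force on the tool from outside, world axes, zero at the start; "moment": the same for the moment, N m; "finger_gap": finger opening in m; "grip_force": force on a finger pad.
Only numpy, scipy, OpenCV 4.12 (cv2) and the standard library are available. Lean on these libraries where they do the work, as an engineer would, in place of code of your own. Each camera call takes 0.05 s, during which the arm holds its last target. There are 200 camera calls.

## Working session

There is one attempt and no reset: what is moved stays moved. The work goes in short steps, Python scripts to look and compute and a shell command to move; the robot and the scene stay as the last step left them, time stands still between calls to the robot, and variables do not carry over. Pictures are saved under pics/ and viewed, at most 10 in all, crops included, and the job is handed in when it is done.

```bash
mkdir -p pics; cat > h.py <<'E'
import numpy as np, cv2
from cell import env, read_camera, find_in
def world(p,c):
    R=cv2.Rodrigues(np.array(p["rvec"],float))[0]; return R.T@(np.array(c)-np.ravel(p["tvec"]))
def K(p):
    f=240/np.tan(np.radians(p["vertical_fov"])/2); return np.array([[f,0,p["cx"]],[0,f,p["cy"]],[0,0,1]])
def proj(p,X):
    return cv2.projectPoints(np.array(X,float).reshape(-1,1,3),np.array(p["rvec"],float),np.array(p["tvec"],float),K(p),None)[0].reshape(-1,2)
def pix(p,uv,z):
    R=cv2.Rodrigues(np.array(p["rvec"],float))[0]; C=-R.T@np.ravel(p["tvec"])
    d=R.T@np.linalg.inv(K(p))@np.array([*uv,1.]); return C+d*(z-C[2])/d[2]
E
python3 - <<'E'
from h import *
np.set_printoptions(precision=3,suppress=True)
for n in("top","scene"):
    p=read_camera(n); cv2.imwrite(f"pics/{n}1.png",p["pixels"])
    print(n)
    for t in("dish","dish_grip","dish_tab","ball_center","slate","brass_rail_mid","black_rail_mid","cork_block","jam_jar","roll","tumbler"):
        for d in find_in(p,t)[:3]:
            w=world(p,d["centre"]); print(t,round(d["p"],2),w,proj(p,w)[0].round())
E
```

```text
top
dish 0.92 [0.816 0.073 0.007] [301. 161.]
dish 0.68 [0.594 0.122 0.025] [275. 261.]
dish_grip 0.85 [0.82  0.077 0.006] [299. 159.]
dish_grip 0.59 [0.592 0.124 0.026] [274. 262.]
dish_tab 0.88 [0.817 0.071 0.008] [302. 160.]
ball_center 0.58 [0.587 0.128 0.049] [271. 263.]
slate 0.66 [ 0.559 -0.179  0.009] [418. 281.]
brass_rail_mid 0.86 [ 0.558 -0.032  0.058] [351. 279.]
brass_rail_mid 0.75 [0.408 0.086 0.035] [290. 354.]
black_rail_mid 0.58 [ 0.551 -0.331  0.053] [499. 285.]
black_rail_mid 0.49 [ 0.557 -0.029  0.057] [349. 279.]
cork_block 0.15 [0.592 0.126 0.03 ] [272. 261.]
jam_jar 0.59 [ 0.737 -0.113  0.084] [393. 189.]
jam_jar 0.48 [0.631 0.321 0.046] [176. 240.]
roll 0.6 [ 0.721 -0.294  0.047] [477. 203.]
tumbler 0.64 [0.628 0.32  0.047] [176. 241.]
scene
dish 0.98 [0.601 0.129 0.03 ] [357. 274.]
dish 0.58 [0.822 0.075 0.012] [270. 351.]
dish_grip 0.86 [0.822 0.073 0.01 ] [269. 352.]
dish_grip 0.63 [0.602 0.124 0.026] [354. 275.]
dish_tab 0.73 [0.822 0.07  0.009] [268. 352.]
dish_tab 0.69 [0.605 0.124 0.034] [354. 273.]
ball_center 0.52 [0.6   0.123 0.044] [354. 267.]
ball_center 0.29 [ 0.743 -0.278  0.051] [141. 244.]
slate 0.91 [ 0.57  -0.175  0.009] [237. 230.]
slate 0.45 [ 0.578 -0.03   0.051] [291. 236.]
brass_rail_mid 0.59 [ 0.578 -0.035  0.05 ] [289. 235.]
brass_rail_mid 0.59 [0.407 0.09  0.038] [378. 213.]
black_rail_mid 0.64 [ 0.572 -0.33   0.053] [178. 196.]
cork_block 0.66 [0.645 0.16  0.008] [362. 303.]
cork_block 0.38 [ 0.573 -0.331  0.052] [178. 196.]
jam_jar 0.74 [ 0.758 -0.104  0.057] [204. 274.]
roll 0.66 [ 0.742 -0.281  0.053] [140. 243.]
tumbler 0.69 [0.646 0.311 0.058] [446. 312.]
```

View pics/top1.png

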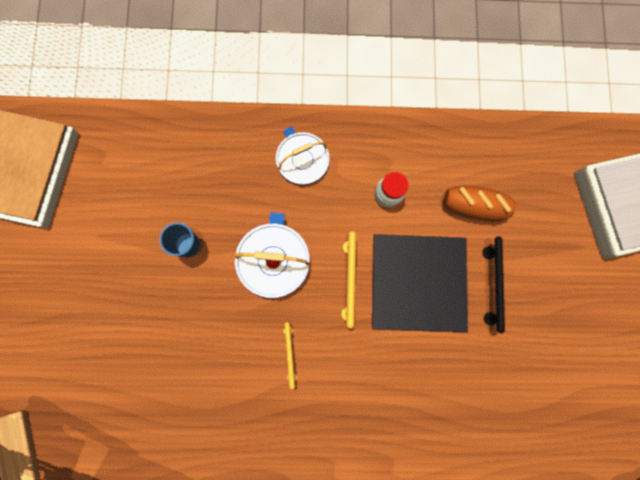

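View pics/scene1.png

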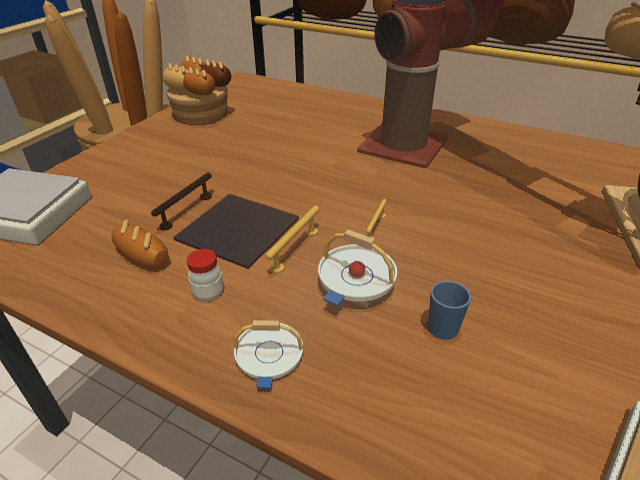

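The top view shows two dishes. One is at (273,261), about 150 mm across with the ball. The other is at (302,159), about 105 mm across and empty. The one at (273,261) fits. There are also two brass rails: (351,279), about 196 mm long beside the slate, and (290,355), which is smaller. The one at (351,279) fits, and it lies on the slate's +y side. The black rail is at (499,285). I'll confirm with a crop.

```bash
python3 - <<'E'
from h import *
np.set_printoptions(precision=4,suppress=True)
p=read_camera("top"); I=p["pixels"]
c=cv2.resize(I[195:345,220:420],None,fx=4,fy=4,interpolation=cv2.INTER_CUBIC); cv2.imwrite("pics/crop.png",c)
hsv=cv2.cvtColor(I,cv2.COLOR_BGR2HSV)
def reg(m,x0,y0,x1,y1):
    M=np.zeros(m.shape,bool); M[y0:y1,x0:x1]=m[y0:y1,x0:x1]; v,u=np.nonzero(M); return np.c_[u,v].astype(np.float32)
dark=I.max(2)<75
s=reg(dark,366,228,474,338); r=cv2.minAreaRect(s); 
W=np.array([pix(p,q,.01) for q in cv2.boxPoints(r)]); print("slate n",len(s),"c",W.mean(0),"edges",[(np.linalg.norm(e),np.degrees(np.arctan2(e[1],e[0]))) for e in np.diff(W,axis=0)])
b=reg((hsv[...,0]>95)&(hsv[...,0]<125)&(hsv[...,1]>150),262,208,292,228)
print("tab",len(b),pix(p,b.mean(0),.035))
red=reg(((hsv[...,0]<6)|(hsv[...,0]>174))&(hsv[...,1]>170)&(hsv[...,2]>60),255,245,290,280)
print("ball",len(red),red.mean(0),pix(p,red.mean(0),.037))
w=reg((hsv[...,1]<60)&(hsv[...,2]>130),225,215,320,305); (cc,ax,a)=cv2.fitEllipse(cv2.convexHull(w.astype(np.int32)))
print("rim",cc,ax,pix(p,cc,.039))
br=reg((hsv[...,0]>15)&(hsv[...,0]<32)&(hsv[...,1]>150)&(hsv[...,2]>120),340,225,360,335); 
W=[pix(p,q,.055) for q in cv2.boxPoints(cv2.minAreaRect(br))]; print("brass",len(br),np.mean(W,0))
print(W)
R=cv2.Rodrigues(np.array(p["rvec"]))[0]; print("cam",-R.T@np.ravel(p["tvec"]))
print(env.read_state()["tcp_rot"])
E
```

```text
slate n 8444 c [ 0.5556 -0.1818  0.01  ] edges [(np.float64(0.19947781517616836), np.float64(-88.74519088555894)), (np.float64(0.1994221938226034), np.float64(178.13652421811062)), (np.float64(0.19326345113741686), np.float64(90.9157893418172))]
tab 111 [0.6816 0.1199 0.035 ]
ball 66 [272.4546 263.7273] [0.5869 0.1254 0.037 ]
rim (272.2662048339844, 258.576416015625) (73.67693328857422, 79.87985229492188) [0.5972 0.126  0.039 ]
brass 908 [ 0.5584 -0.0272  0.055 ]
[array([ 0.4621, -0.0131,  0.055 ]), array([ 0.6547, -0.0144,  0.055 ]), array([ 0.6549, -0.0417,  0.055 ]), array([ 0.4621, -0.0396,  0.055 ])]
cam [0.5024 0.0608 0.931 ]
[[-0.9445  0.3286 -0.    ]
 [ 0.3286  0.9445 -0.0001]
 [-0.     -0.0001 -1.    ]]
```

View pics/crop.png

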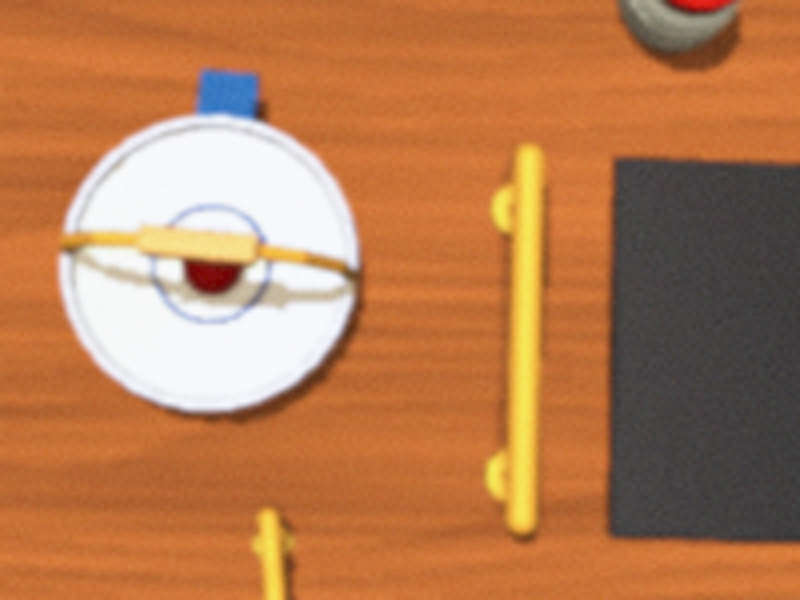

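```bash
python3 - <<'E'
from h import *
np.set_printoptions(precision=4,suppress=True)
p=read_camera("top"); I=p["pixels"]
P=lambda u,v,z: pix(p,((u+.5)/4-.5+220,(v+.5)/4-.5+195),z)
C=P(209,262.5,.039);g1=P(138,240,.117);g2=P(258,248,.117)
T=P(229,92,.035); f1=P(64,241,.05); f2=P(352,272,.05)
print("rimC",C,"grip",(g1+g2)/2,np.linalg.norm(g1-g2))
a=lambda e: np.degrees(np.arctan2(e[1],e[0]))
print("yaw tab",a(T-C),np.linalg.norm(T-C),"grip",a(g1-g2)-90,"feet",a(f1-f2)-90, np.linalg.norm(f1-f2))
G=cv2.GaussianBlur(I.max(2).astype(np.float32),(3,3),0)
def edge(pts,horizontal,z):
    W=np.array([pix(p,q,z) for q in pts])[:,:2]; vx,vy,x,y=cv2.fitLine(W.astype(np.float32),cv2.DIST_HUBER,0,.01,.01).ravel()
    return np.array([vx,vy]),np.array([x,y])
def cross(line,lo,hi):
    d=np.abs(np.diff(line[lo:hi])); k=d.argmax(); 
    w=d[max(0,k-2):k+3]; return lo+.5+(np.arange(max(0,k-2),max(0,k-2)+len(w))*w).sum()/w.sum()
E=[]
for lo,hi in((366,382),(460,476)): E.append(edge([(cross(G[v],lo,hi),v) for v in range(242,322,2)],0,.01))
for lo,hi in((228,243),(322,338)): E.append(edge([(u,cross(G[:,u],lo,hi)) for u in range(382,460,2)],1,.01))
for e in E: print("slate edge",a(e[0]),e[1])
E
python3 - <<'E'
from h import *
np.set_printoptions(precision=4,suppress=True)
p=read_camera("scene"); I=p["pixels"]
cv2.imwrite("pics/scrop.png",cv2.resize(I[170:320,160:420],None,fx=3,fy=3,interpolation=cv2.INTER_CUBIC))
E
```

```text
rimC [0.5938 0.1267 0.039 ] grip [0.5943 0.1262 0.117 ] 0.05560325195691333
yaw tab -4.614390476888195 0.08941889856134823 grip -2.660549391404487 feet -5.009216508096046 0.14490796054087976
slate edge -0.9973431 [ 0.5537 -0.0814]
slate edge -0.7960984 [ 0.5553 -0.2814]
slate edge 89.00326 [ 0.6558 -0.1843]
slate edge 89.10382 [ 0.457  -0.1904]
```

View pics/scrop.png

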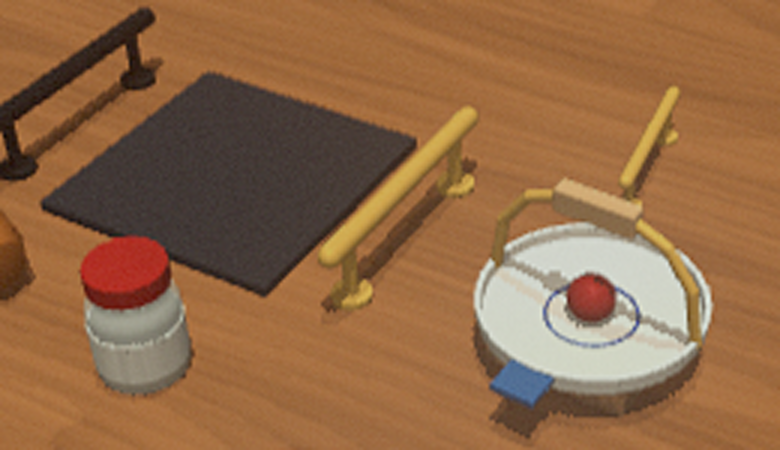

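The crops confirm it: this is the dish with the ball (scene crop, ball at about (591,298)), and the large brass rail beside the slate on the +y side. I'll go above the grip now.

```bash
python3 -m jog '[-1,10,-12,0,0,0,-20,-1,20,-24,0,0,0,-40,-1,38.9,-46.4,0,0,0,-75.3,-1,38.9,-46.4,0,0,0,-75.3,-1,38.9,-46.4,0,0,0,-75.3,-1,38.9,-46.4,0,0,0,-75.3,-1,38.9,-46.4,0,0,0,-75.3,-1,38.9,-46.4,0,0,0,-75.3,-1,38.9,-46.4,0,0,0,-75.3,-1,38.9,-46.4,0,0,0,-75.3,-1,38.9,-46.4,0,0,0,-75.3,-1,38.9,-46.4,0,0,0,-75.3,-1,38.9,-46.4,0,0,0,-75.3,-1,38.9,-46.4,0,0,0,-75.3,-1,38.9,-46.4,0,0,0,-75.3,-1,38.9,-46.4,0,0,0,-75.3,-1,38.9,-46.4,0,0,0,-75.3,-1,38.9,-46.4,0,0,0,-75.3,-1,38.9,-46.4,0,0,0,-75.3,-1,38.9,-46.4,0,0,0,-75.3]' 40
python3 - <<'E'
from h import *
np.set_printoptions(precision=4,suppress=True)
s=env.read_state();p=read_camera("wrist"); print(s["t"],s["qpos"],s["tcp_pos"],s["tcp_rot"],np.array(p["tool_from_camera"]),p["vertical_fov"],p["cx"],p["cy"])
cv2.imwrite("pics/w1.png",p["pixels"])
E
```

```text
t: 3.02
tcp_pos: [0.5937, 0.1276, 0.2227]
tcp_rot: [[0.076, 0.997, -0.0], [0.997, -0.076, 0.0], [0.0, -0.0, -1.0]]
force: [-0.6, -0.5, 0.1]
finger_gap: 0.0869
grip_force: 0.0
3.0167 [0.0818 0.1783 1.5749 0.0002 1.3885 0.1582] [0.5937 0.1276 0.2227] [[ 0.0764  0.9971 -0.0001]
 [ 0.9971 -0.0764  0.0002]
 [ 0.0002 -0.0001 -1.    ]] [[ 0.0001 -0.9632 -0.2689  0.074 ]
 [ 1.      0.0001 -0.      0.0016]
 [ 0.0001 -0.2689  0.9632 -0.1616]
 [ 0.      0.      0.      1.    ]] 65.70646984690485 324.48778307832754 242.26496733338772
```

View pics/w1.png

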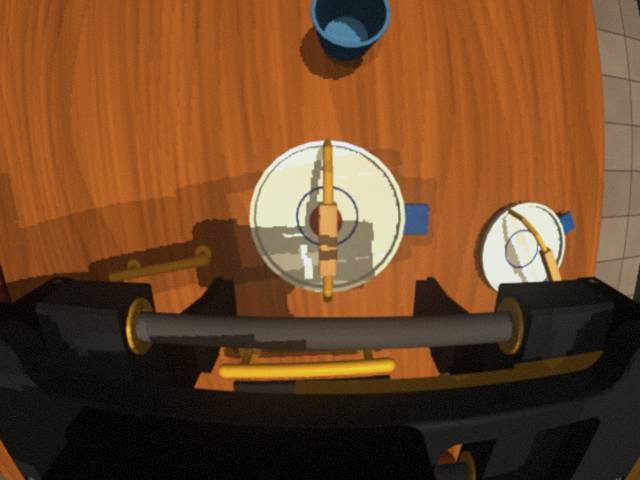

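The wrist view shows the bar running along the image's vertical, centred near (328,240), with the tab at (417,219) and the ball under the bar at about (325,219). I'll compute where they are.

```bash
cat >> h.py <<'E'
def wpix(p,s,uv,z):
    f=240/np.tan(np.radians(p["vertical_fov"])/2); d=np.array([uv[0]-p["cx"],uv[1]-p["cy"]]); r=np.hypot(*d); th=r/f
    ray=np.array([*(d/r*np.sin(th)),np.cos(th)]); M=np.array(p["tool_from_camera"]); R=np.array(s["tcp_rot"])
    o=np.array(s["tcp_pos"])+R@M[:3,3]; v=R@M[:3,:3]@ray; return o+v*(z-o[2])/v[2]
E
python3 - <<'E'
from h import *
np.set_printoptions(precision=4,suppress=True)
s=env.read_state();p=read_camera("wrist"); w=lambda u,v,z: wpix(p,s,(u,v),z)
a=lambda e: np.degrees(np.arctan2(e[1],e[0]))
t=w(328,204,.117);b=w(328.5,275,.117); print("grip",(t+b)/2,np.linalg.norm(t-b),a(t-b)-90)
L=w(250,216,.039);R=w(406,216,.039);T=w(329,141,.039);B=w(329,293,.039);print("rim",L,R,T,B,(L+R)/2,(T+B)/2)
C=np.array([(L+R)[0]/2,(T+B)[1]/2]);t=w(428,219.5,.035);print("tab",t,a(t[:2]-C),np.linalg.norm(t[:2]-C))
f1=w(328,144,.045);f2=w(327.5,299,.045);print("feet",a(f1-f2)-90)
E
```

```text
grip [0.5982 0.128  0.117 ] 0.05502612741221598 -3.8259778969058544
rim [0.5244 0.1367 0.039 ] [0.6739 0.1253 0.039 ] [0.6052 0.201  0.039 ] [0.5942 0.0518 0.039 ] [0.5991 0.131  0.039 ] [0.5997 0.1264 0.039 ]
tab [0.6971 0.1195 0.035 ] -4.0401592960436705 0.09821877526764076
feet -4.430867158067784
```

```bash
python3 -m jog '[-1,0.3,-0.05,-1,0,0,0,-1,0.3,-0.05,-3,0,0,0,-1,0.3,-0.05,-5,0,0,0,-1,0.3,-0.05,-7,0,0,0,-1,0.3,-0.05,-8.5,0,0,0,-1,0.3,-0.05,-10,0,0,0,-1,0.3,-0.05,-11,0,0,0,-0.5,0.3,-0.05,-12,0,0,0,0,0.3,-0.05,-12.7,0,0,0,0.2,0.3,-0.05,-13.1,0,0,0,0.3,0.3,-0.05,-13.2,0,0,0,0.35,0.3,-0.05,-13.2,0,0,0,0.35,0.3,-0.05,-13.2,0,0,0,0.35,0.3,-0.05,-13.2,0,0,0,0.35,0.3,-0.05,-13.2,0,0,0]' 40
python3 - <<'E'
from h import *
s=env.read_state();p=read_camera("wrist")
cv2.imwrite("pics/w2.png",p["pixels"][120:480,80:560])
E
```

```text
t: 4.37
tcp_pos: [0.5979, 0.1258, 0.0913]
tcp_rot: [[0.078, 0.997, 0.001], [0.997, -0.078, 0.0], [0.0, 0.001, -1.0]]
force: [-0.4, -0.5, -0.1]
finger_gap: 0.0415
grip_force: 0.0
```

View pics/w2.png

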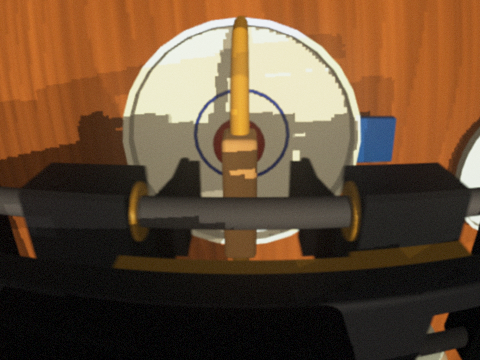

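The bar (crop x about 240) sits about 2 mm left of the fingers' middle (about 244.5), so I'll shift by −0.15 cm in x and close gently.

```bash
python3 -m jog '[0.4,-0.08,0.05,0,0,0,0,0.45,-0.15,0.1,0,0,0,0,0.5,-0.15,0.1,0,0,0,0,0.55,-0.15,0.1,0,0,0,0,0.58,-0.15,0.1,0,0,0,0,0.6,-0.15,0.1,0,0,0,0,0.62,-0.15,0.1,0,0,0,0,0.64,-0.15,0.1,0,0,0,0,0.66,-0.15,0.1,0,0,0,0,0.68,-0.15,0.1,0,0,0,0,0.7,-0.15,0.1,0,0,0,0,0.72,-0.15,0.1,0,0,0,0,0.74,-0.15,0.1,0,0,0,0,0.76,-0.15,0.1,0,0,0,0,0.78,-0.15,0.1,0,0,0,0,0.8,-0.15,0.1,0,0,0,0]' 4
python3 -m jog '[1,0,0,0,0,0,0,1,0,0,0,0,0,0,1,0,0,0,0,0,0,1,0,0,0,0,0,0]' 4
```

```text
t: 5.75
tcp_pos: [0.5959, 0.1268, 0.0905]
tcp_rot: [[0.078, 0.997, 0.0], [0.997, -0.078, -0.0], [-0.0, 0.0, -1.0]]
force: [1.1, 0.4, -1.1]
finger_gap: 0.0138
grip_force: 4.0
t: 6.08
tcp_pos: [0.5959, 0.1268, 0.0905]
tcp_rot: [[0.078, 0.997, 0.0], [0.997, -0.078, -0.0], [-0.0, 0.0, -1.0]]
force: [1.3, -0.7, -0.3]
finger_gap: 0.0141
grip_force: 4.0
```

```bash
python3 -m jog '[1,0,0,0,0,0,0,1,0,0,0,0,0,0]' 15; python3 -m jog '[1,0,0,0,0,0,0,1,0,0,0,0,0,0,1,0,0,0,0,0,0,1,0,0,0,0,0,0]' 40
python3 -m jog '[1,0,0,0.02,0,0,0,1,0,0,0.08,0,0,0,1,0,0,0.25,0,0,0,1,0,0,0.55,0,0,0,1,0,0,0.98,0,0,0,1,0,0,1.55,0,0,0,1,0,0,2.24,0,0,0,1,0,0,3.02,0,0,0,1,0,0,3.87,0,0,0,1,0,0,4.75,0,0,0,1,0,0,5.63,0,0,0,1,0,0,6.48,0,0,0,1,0,0,7.26,0,0,0,1,0,0,7.95,0,0,0,1,0,0,8.52,0,0,0,1,0,0,8.95,0,0,0,1,0,0,9.25,0,0,0,1,0,0,9.42,0,0,0,1,0,0,9.48,0,0,0,1,0,0,9.5,0,0,0]'
python3 - <<'E'
from h import *
p=read_camera("scene");a=cv2.resize(p["pixels"][160:320,240:440],None,fx=2.5,fy=2.5,interpolation=cv2.INTER_CUBIC)
q=read_camera("wrist")["pixels"][80:480,80:380]
cv2.imwrite("pics/l.png",np.hstack([a,q]))
E
```

```text
t: 6.25
tcp_pos: [0.5959, 0.1268, 0.0905]
tcp_rot: [[0.078, 0.997, 0.0], [0.997, -0.078, -0.0], [-0.0, 0.0, -1.0]]
force: [1.6, -0.5, -1.2]
finger_gap: 0.0139
grip_force: 15.0
t: 6.58
tcp_pos: [0.5959, 0.1268, 0.0906]
tcp_rot: [[0.078, 0.997, 0.0], [0.997, -0.078, 0.0], [0.0, 0.0, -1.0]]
force: [1.1, -0.8, -1.2]
finger_gap: 0.0134
grip_force: 40.0
t: 8.25
tcp_pos: [0.5957, 0.1268, 0.1853]
tcp_rot: [[0.078, 0.997, -0.0], [0.997, -0.078, -0.0], [-0.0, -0.0, -1.0]]
force: [0.2, -0.3, -4.9]
finger_gap: 0.0134
grip_force: 40.0
```

View pics/l.png

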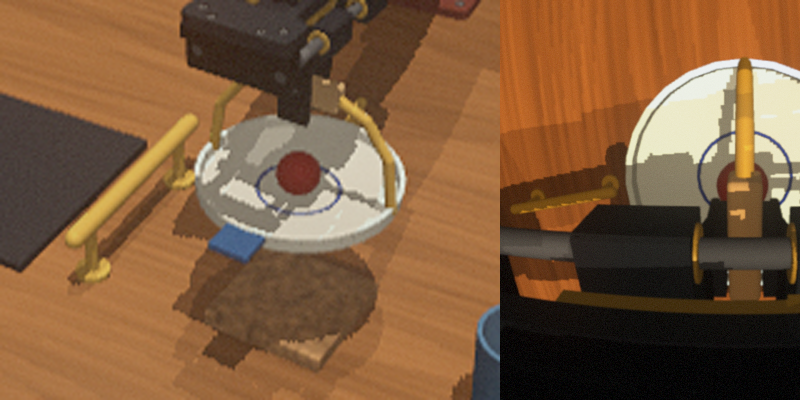

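The dish is level and the ball sits inside the ring (crop (298,173)). Next I'll compute a smooth profile for the carry and the turn.

```bash
python3 - <<'E'
import numpy as np
s=lambda t:10*t**3-15*t**4+6*t**5
v=s(np.arange(1,21)/40)
print((-30.8*v).round(2).tolist());print((-4*v).round(2).tolist())
w=s(np.arange(21,41)/40)-.5
print((-30.8*w).round(2).tolist());print((-4*w).round(2).tolist())
E
```

```text
[-0.0, -0.04, -0.12, -0.26, -0.49, -0.82, -1.25, -1.78, -2.43, -3.19, -4.05, -5.02, -6.09, -7.24, -8.48, -9.78, -11.13, -12.53, -13.96, -15.4]
[-0.0, -0.0, -0.02, -0.03, -0.06, -0.11, -0.16, -0.23, -0.32, -0.41, -0.53, -0.65, -0.79, -0.94, -1.1, -1.27, -1.45, -1.63, -1.81, -2.0]
[-1.44, -2.87, -4.27, -5.62, -6.92, -8.16, -9.31, -10.38, -11.35, -12.21, -12.97, -13.62, -14.15, -14.58, -14.91, -15.14, -15.28, -15.36, -15.4, -15.4]
[-0.19, -0.37, -0.55, -0.73, -0.9, -1.06, -1.21, -1.35, -1.47, -1.59, -1.68, -1.77, -1.84, -1.89, -1.94, -1.97, -1.98, -2.0, -2.0, -2.0]
```

```bash
python3 -m jog '[1,0,0,0,0,0,0,1,0,-0.04,0,0,0,0,1,-0.02,-0.12,0,0,0,0,1,-0.03,-0.26,0,0,0,0,1,-0.06,-0.49,0,0,0,0,1,-0.11,-0.82,0,0,0,0,1,-0.16,-1.25,0,0,0,0,1,-0.23,-1.78,0,0,0,0,1,-0.32,-2.43,0,0,0,0,1,-0.41,-3.19,0,0,0,0,1,-0.53,-4.05,0,0,0,0,1,-0.65,-5.02,0,0,0,0,1,-0.79,-6.09,0,0,0,0,1,-0.94,-7.24,0,0,0,0,1,-1.1,-8.48,0,0,0,0,1,-1.27,-9.78,0,0,0,0,1,-1.45,-11.13,0,0,0,0,1,-1.63,-12.53,0,0,0,0,1,-1.81,-13.96,0,0,0,0,1,-2,-15.4,0,0,0,0]'
python3 -m jog '[1,-0.19,-1.44,0,0,0,0,1,-0.37,-2.87,0,0,0,0,1,-0.55,-4.27,0,0,0,0,1,-0.73,-5.62,0,0,0,0,1,-0.9,-6.92,0,0,0,0,1,-1.06,-8.16,0,0,0,0,1,-1.21,-9.31,0,0,0,0,1,-1.35,-10.38,0,0,0,0,1,-1.47,-11.35,0,0,0,0,1,-1.59,-12.21,0,0,0,0,1,-1.68,-12.97,0,0,0,0,1,-1.77,-13.62,0,0,0,0,1,-1.84,-14.15,0,0,0,0,1,-1.89,-14.58,0,0,0,0,1,-1.94,-14.91,0,0,0,0,1,-1.97,-15.14,0,0,0,0,1,-1.98,-15.28,0,0,0,0,1,-2,-15.36,0,0,0,0,1,-2,-15.4,0,0,0,0,1,-2,-15.4,0,0,0,0]'
python3 - <<'E'
from h import *
s=lambda t:10*t**3-15*t**4+6*t**5
print((93.5*s(np.arange(1,31)/60)).round(1).tolist(),(93.5*(s(np.arange(31,61)/60)-.5)).round(1).tolist())
print(env.read_state()["qpos"])
p=read_camera("scene");a=cv2.resize(p["pixels"][90:290,120:380],None,fx=2,fy=2,interpolation=cv2.INTER_CUBIC)
cv2.imwrite("pics/c.png",a)
E
```

```text
t: 10.02
tcp_pos: [0.5756, -0.0288, 0.1856]
tcp_rot: [[0.078, 0.997, 0.0], [0.997, -0.078, -0.0], [-0.0, 0.0, -1.0]]
force: [-0.4, -0.7, -4.9]
finger_gap: 0.0133
grip_force: 40.0
t: 11.68
tcp_pos: [0.5559, -0.1811, 0.1855]
tcp_rot: [[0.078, 0.997, -0.0], [0.997, -0.078, 0.0], [0.0, -0.0, -1.0]]
force: [0.5, -0.2, -6.2]
finger_gap: 0.0134
grip_force: 40.0
[0.0, 0.0, 0.1, 0.3, 0.5, 0.8, 1.2, 1.8, 2.5, 3.3, 4.3, 5.4, 6.7, 8.1, 9.7, 11.4, 13.3, 15.2, 17.4, 19.6, 22.0, 24.5, 27.0, 29.7, 32.4, 35.2, 38.0, 40.9, 43.8, 46.8] [2.9, 5.8, 8.7, 11.5, 14.3, 17.1, 19.7, 22.3, 24.8, 27.1, 29.4, 31.5, 33.5, 35.4, 37.1, 38.6, 40.1, 41.3, 42.5, 43.4, 44.3, 45.0, 45.5, 45.9, 46.3, 46.5, 46.6, 46.7, 46.7, 46.8]
[-4.49768445e-01  1.53311422e-01  1.67403728e+00  5.22981339e-05
  1.31427127e+00 -3.71737838e-01]
```

View pics/c.png

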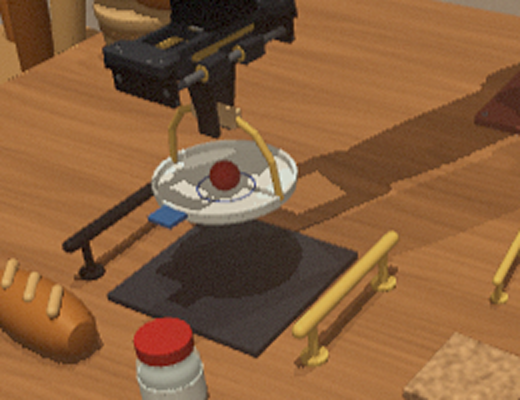

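The dish is over the slate with the ball inside the ring at (224,176). Now the quarter turn, 93.5° counter-clockwise, which takes the tab from −4.4° to about 89.1°.

```bash
python3 -m jog '[1,0,0,0,0,0,0,1,0,0,0,0,0,0,1,0,0,0,0,0,0.1,1,0,0,0,0,0,0.3,1,0,0,0,0,0,0.5,1,0,0,0,0,0,0.8,1,0,0,0,0,0,1.2,1,0,0,0,0,0,1.8,1,0,0,0,0,0,2.5,1,0,0,0,0,0,3.3,1,0,0,0,0,0,4.3,1,0,0,0,0,0,5.4,1,0,0,0,0,0,6.7,1,0,0,0,0,0,8.1,1,0,0,0,0,0,9.7,1,0,0,0,0,0,11.4,1,0,0,0,0,0,13.3,1,0,0,0,0,0,15.2,1,0,0,0,0,0,17.4,1,0,0,0,0,0,19.6]'
python3 -m jog '[1,0,0,0,0,0,2.4,1,0,0,0,0,0,4.9,1,0,0,0,0,0,7.4,1,0,0,0,0,0,10.1,1,0,0,0,0,0,12.8,1,0,0,0,0,0,15.6,1,0,0,0,0,0,18.4,1,0,0,0,0,0,21.3,1,0,0,0,0,0,24.2,1,0,0,0,0,0,27.2,1,0,0,0,0,0,30.1,1,0,0,0,0,0,33,1,0,0,0,0,0,35.9,1,0,0,0,0,0,38.7,1,0,0,0,0,0,41.5,1,0,0,0,0,0,44.3,1,0,0,0,0,0,46.9,1,0,0,0,0,0,49.5,1,0,0,0,0,0,52,1,0,0,0,0,0,54.3]'
python3 -m jog '[1,0,0,0,0,0,2.3,1,0,0,0,0,0,4.4,1,0,0,0,0,0,6.4,1,0,0,0,0,0,8.3,1,0,0,0,0,0,10,1,0,0,0,0,0,11.5,1,0,0,0,0,0,13,1,0,0,0,0,0,14.2,1,0,0,0,0,0,15.4,1,0,0,0,0,0,16.3,1,0,0,0,0,0,17.2,1,0,0,0,0,0,17.9,1,0,0,0,0,0,18.4,1,0,0,0,0,0,18.8,1,0,0,0,0,0,19.2,1,0,0,0,0,0,19.4,1,0,0,0,0,0,19.5,1,0,0,0,0,0,19.6,1,0,0,0,0,0,19.6,1,0,0,0,0,0,19.6]'
python3 - <<'E'
from h import *
p=read_camera("scene");a=cv2.resize(p["pixels"][100:290,140:340],None,fx=2,fy=2,interpolation=cv2.INTER_CUBIC)
q=read_camera("top");b=cv2.resize(q["pixels"][215:345,335:515],(526,380),interpolation=cv2.INTER_CUBIC)[:,:400]
cv2.imwrite("pics/t.png",np.hstack([a,b]))
E
```

```text
t: 13.4
tcp_pos: [0.5559, -0.1812, 0.1855]
tcp_rot: [[-0.264, 0.965, -0.0], [0.965, 0.264, 0.0], [0.0, -0.0, -1.0]]
force: [0.9, 0.1, -4.6]
finger_gap: 0.0133
grip_force: 40.0
t: 15.07
tcp_pos: [0.5559, -0.1812, 0.1856]
tcp_rot: [[-0.937, 0.348, -0.0], [0.348, 0.937, -0.0], [-0.0, -0.0, -1.0]]
force: [-0.3, -0.0, -5.4]
finger_gap: 0.0135
grip_force: 40.0
t: 16.73
tcp_pos: [0.5559, -0.1812, 0.1855]
tcp_rot: [[-1.0, 0.017, 0.0], [0.017, 1.0, -0.0], [-0.0, -0.0, -1.0]]
force: [0.5, -0.9, -4.7]
finger_gap: 0.0136
grip_force: 40.0
```

View pics/t.png

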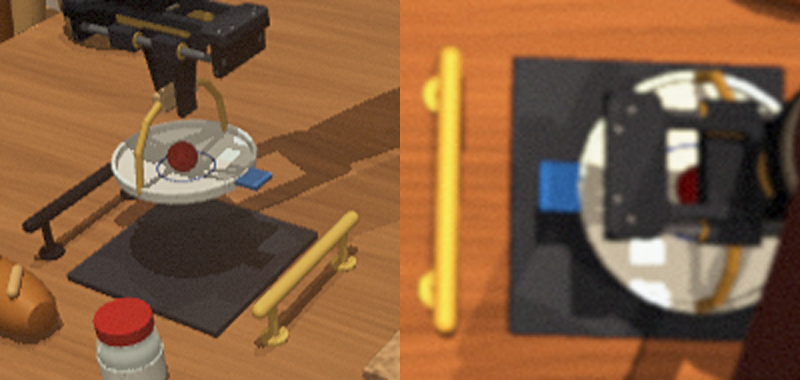

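The tab points squarely at the brass rail, the dish is level, and the ball is inside the ring (left half, (182,156)). I'll let it settle, then hand in.

```bash
python3 -m jog '[1,0,0,0,0,0,0,1,0,0,0,0,0,0,1,0,0,0,0,0,0,1,0,0,0,0,0,0,1,0,0,0,0,0,0,1,0,0,0,0,0,0,1,0,0,0,0,0,0,1,0,0,0,0,0,0,1,0,0,0,0,0,0,1,0,0,0,0,0,0,1,0,0,0,0,0,0,1,0,0,0,0,0,0]' && python3 -c "from cell import env; print(env.close_job())"
```

```text
t: 17.83
tcp_pos: [0.5559, -0.1812, 0.1855]
tcp_rot: [[-1.0, 0.017, 0.0], [0.017, 1.0, -0.0], [-0.0, -0.0, -1.0]]
force: [1.0, -0.2, -4.6]
finger_gap: 0.0136
grip_force: 40.0
the job is handed in; nothing more can be done
None
```

I handed the job in at about 18 s: the arm is holding the dish level and still, about 10 cm above the middle of the slate, with its blue tab pointing squarely at the brass rail and the ball inside the ring in every picture I took.

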